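# Register two sawn core slabs on the core scanner's bed

### The arm

A 6-joint arm with a two-finger parallel gripper is mounted at the origin on the work surface. World frame = base frame: x ahead of the robot, y to its left, z up, the work surface at z = 0. Lengths are in m, angles in rad, forces in N, time in s.
With the tool pointing down it reaches from about 0.375 to 0.9 m from the base axis. Payload 3.1 kg.
Tool frame: the origin (TCP) lies between the finger pads; the fingertips stand manip.finger_overhang ahead of it and the grasp point (between the pads) lies 5 mm behind it (manip.finger_overhang is the distance from the TCP to the fingertips, in m); z points along the fingers, y is the line along which they close (so a half turn about z gives the same grasp; the last joint's range is limited). The gripper opens to 85 mm and grips with 20 to 120 N. Pads are 22 mm wide; open, the fingers measure 114 mm over their backs; the gripper's body (76 mm by 85 mm) begins 54 mm behind the grasp point. The pads swing forward as they close: fully open they stand 13 mm farther back than shut.
Start: joints at [-1.321, 0.527, 1.433, -0, 1.181, -0.178], TCP at [0.26, -0.568, 0.245] pointing down, gripper open.
Joint ranges: [-3.08, 3.08], [-0.75, 2.2], [0.22, 2.44], [-1.43, 4.57], [0, 2.65], [-2.85, 2.85]. Speed limits (rad/s): [2.79, 2.79, 3.14, 3.14, 3.14, 3.14].

### API

Orientations are given as a unit quaternion [x, y, z, w].
In Python, from station import manip gives the robot as it stands.
- The arm moves only by the tool drive_tool, never from a script. Its argument "plan" is a list of rows, each a list of 7 numbers: the shift along the tool's x, y, z in m, then the turn, a rotation vector about the tool's x, y, z in degrees, then the opening, from -1 (shut) to 1 (fully open). In form: [[x, y, z, wx, wy, wz, gripper], ...]. A call has 1 to 10 rows; each row shifts and turns the commanded pose from where the row before left it, along the tool's axes as they then stand; what a row does not reach is not made up. A row lasts 1/10 s, in which the tool goes at most 50 mm and 8.59 degrees, less where a joint would pass 70% of its speed; a pose out of reach is approached as far as the arm can. A call is refused whole if a number of a shift passes 0.05 or a number of a turn 8.59, either way. A call with a gripper value outside its range is refused whole. The fingers move at their own pace and stop on an object; "newtons" is the grip in N (left out, the last holds). Time passes only in rows, so rows that do not move let the fingers close. It gives the time, the measured TCP pose, the force, the opening and the grip force at its end, in the units of the state.
- manip.sense(): the state, without advancing time (a new reading comes with each control period).
- manip.snapshot(name): name is "scene" or "top"; returns a dict with "image" (480x640x3 uint8, red, green, blue), "z_map" (480x640 float32, m along the optical axis (not along the pixel's ray), 0 where there is no reading), "fov_y" (degrees; the focal length in pixels is half the picture's height over the tangent of half this angle, whatever the lens; pixels are square), "cx", "cy" (the principal point, pixels), "k1" (the pictures are not rectified: a ray, as slopes to the right and down, at radius r is drawn at 1 + k1 r^2 times it, then the intrinsics apply), "extrinsics" (4x4, takes a point from camera to world coordinates). Camera axes: x right, y up, looking along -z (the intrinsics and any distortion apply to the point x, -y, -z); pixel columns grow to the right and rows downward; lengths in m; the calibration is good to about 2 mm. A picture is of the moment at which its call begins.
- manip.sign_off(): hands the job in; it is judged then, once.
The state is a dict: "t": time; "q": joint angles; "qd": joint speeds; "tau": joint torques, N m; "tcp_pos": TCP position; "tool_rot": TCP orientation; "force": force on the tool from outside, world axes, zero at the start; "ft_torque": the same for the moment, N m; "finger_gap": opening from 0.0 (shut) to 1.0 (fully open); "gripper_force": force on a finger pad.
Only numpy, scipy, OpenCV 4.12 (cv2) and the standard library are available. Lean on these libraries where they do the work, as an engineer would, in place of code of your own. Each camera call takes 0.05 s, during which the arm holds its last target. There are 200 camera calls.

### The job

Load the core scanner: lay the long rock slab flat on the black bed with one end hard up against the end stop, and the short slab flat behind it, its square-sawn end butted against the long slab and its slanting broken end away from the stop, so that both have a long edge hard against the fence with no gaps. Set them down and push them home gently, because rock chips. Never touch the white reference tile on the bed, and leave the other things on the bench where they are.

Things in the scene. Friction and masses are not known exactly. Their poses are not given: they have to be found in the camera images.
- bed_corner (a point): Point on the level black bed (45 mm above the bench) where the faces of fence and end stop meet. Its frame: z up; fence face is x = 0 (bed at x 0 to 113 mm), stop face is y = 0 (bed at y 0 to -326 mm). Home: long slab's centre at (23.5, -60) mm, short slab's square end at (23.5, -120) mm. Fence (nearer the robot, along the whole bed) and stop (to x = 78 mm) are 12 mm high bars, 12 and 14 mm thick.
- scanner: Core scanner fixed to the bench; place and yaw vary. Axes as bed_corner's, which lies at own (-48, +150, +45) mm. Origin: bench level under the bed's centre. Grey base 160 mm wide (own x -80 to 80), 28 mm high, from own y = -195 to 745 mm. White arch (scan head, 240 mm wide, 250 mm high) over the rail at own y = 305 to 435 mm.
- slab_long: Long grey rock slab sawn from drill core, 120 mm long (own x), 47 mm wide (own y), 16 mm thick, about 240 g, both ends square; origin at the centre of its underside, z up. Lies flat on the bench at the start. Either end may go to the stop.
- slab_short: Short grey slab of the same core, 47 mm wide (own y), 16 mm thick, about 150 g, flat on the bench at first. Square-sawn end at own x = -45 mm; the other end is a straight slanting break from own (45, -23.5) to (17, 23.5) mm: the -y edge is 90 mm long, the +y edge 62 mm. Origin: middle of the 90 mm and of the width, underside; z up. Square end to the stop puts its 90 mm edge at the fence.
- short_square_end (a point): Middle of the lower edge of the short slab's square end (own x = -45 mm); axes as the slab's.
- tile: White reference tile in a black frame, 56 x 36 x 10 mm, screwed to the bed near its open end; origin at the centre of its underside. In bed_corner's frame it covers x = 20 to 76, y = -318 to -282 mm. Must not be touched.
- core_stub: Bystander: piece of whole drill core standing on end, diameter 47.6 mm, 55 mm high; origin at the centre of its foot.
- run_block: Bystander: wooden depth-marker block, 60 x 42 x 25 mm; origin at the centre of its underside.
- water_bottle: Bystander: white plastic bottle, diameter 64 mm, 160 mm high, standing; origin at the centre of its foot.
- brush: Bystander: hand brush lying along its own x on the bench, 200 mm long, up to 42 mm wide, 20 mm high; origin under its middle.
There are look-alikes about, which are no part of the job. Leave any blue look-alike of the slab_short alone. Leave any orange look-alike of the slab_long alone.

How it is judged:
At the end, for the whole second after the job is handed in: Both slabs at rest, flat on the bed (within 2 mm), parallel to the fence within 0.025 rad; long edges within 1.8 mm of the fence; the long slab's end within 1.8 mm of the stop; the short slab's square end towards the stop, at most 2.8 mm further from it than with no gaps (x of slab_long in the frame of bed_corner between 0.0215 and 0.0253 m and y of slab_long in the frame of bed_corner between -0.0618 and -0.058 m and z of slab_long in the frame of bed_corner between -0.002 and 0.002 m and angle between the x axis of each of slab_long, slab_short and the y axis of bed_corner, either way round below 0.025 rad and x of short_square_end in the frame of bed_corner between 0.0215 and 0.0253 m and y of short_square_end in the frame of bed_corner between -0.1228 and -0.117 m and z of slab_short in the frame of bed_corner between -0.002 and 0.002 m and angle between slab_short's own z axis and vertical below 0.05 rad and linear speed of each of slab_long, slab_short below 0.01 m/s); the robot touches nothing.
It fails at once if the white reference tile is touched (contact force between tile and anything else above 0.5 N).
It fails at once if a slab is rammed against the scanner (over 90 N) (contact force between any of slab_long, slab_short and scanner above 90 N).
It fails at once if a slab is let fall (out of the fingers and faster than 0.5 m/s, a drop of about 12 mm) ((linear speed of slab_long above 0.5 m/s and contact force between the fingers and slab_long below 0.05 N) or (linear speed of slab_short above 0.5 m/s and contact force between the fingers and slab_short below 0.05 N)).
It fails at once if a bystander is moved by more than 15 mm (distance of any of core_stub, run_block, water_bottle, brush from where it was at the start of the episode above 0.015 m).
It also fails if it takes over 72 s, if anything falls off the work surface, if the arm or the gripper's body presses on something with over 40 N, if the wrist force passes 120 N, or if a joint passes its speed limit or range.

## Working session

There is one attempt and no reset: what is moved stays moved. The work goes in short steps, Python scripts to look and compute and a tool call to move; the robot and the scene stay as the last step left them, time stands still between calls to the robot, and variables do not carry over. Pictures are saved under pics/ and viewed, at most 10 in all, crops included, and the job is handed in when it is done.

Besides the shell and the picture viewer there is one more tool, called after "Call:" by a JSON object that holds its "op" and its "data", one argument or row to a line. drive_tool: Moves the arm, as the interface text tells. Its arguments: {"type":"object","properties":{"plan":{"type":"array"},"newtons":{"type":"number"}},"required":["plan"]}

```bash
mkdir -p pics
cat > h.py <<'E'
import numpy as np, cv2
from station import manip
def snap(n,f):
    s=manip.snapshot(n); np.savez('/tmp/%s.npz'%f,**s)
    cv2.imwrite('pics/%s.png'%f,s['image'][:,:,::-1]); return s
def load(f): return dict(np.load('/tmp/%s.npz'%f,allow_pickle=True))
def K(s):
    f=240/np.tan(np.radians(float(s['fov_y']))/2); return f,float(s['cx']),float(s['cy']),float(s['k1'])
def slopes(s,u,v):
    f,cx,cy,k=K(s); a=(np.asarray(u,float)-cx)/f; b=(np.asarray(v,float)-cy)/f
    x,y=a,b
    for _ in range(20):
        r=x*x+y*y; x,y=a/(1+k*r),b/(1+k*r)
    return x,y
def onplane(s,u,v,z):
    x,y=slopes(s,u,v); E=s['extrinsics']; d=np.stack([x,-y,-np.ones_like(x)],-1)@E[:3,:3].T; o=E[:3,3]
    return o+d*((z-o[2])/d[...,2])[...,None]
def cloud(s):
    v,u=np.mgrid[:480,:640]; x,y=slopes(s,u,v); E=s['extrinsics']; z=s['z_map']
    return np.stack([x*z,-y*z,-z],-1)@E[:3,:3].T+E[:3,3]
E
python3 - <<'E'
from h import *
for n in ('scene','top'):
    s=snap(n,n+'0'); print(n,K(s),s['extrinsics'].round(3).tolist())
print(manip.finger_overhang,manip.sense())
E
```

```text
scene (np.float64(623.1622840416087), 321.0904028780466, 232.8398166453165, -0.05288941812144153) [[0.666, -0.588, 0.46, 1.276], [0.746, 0.52, -0.416, -0.655], [0.005, 0.62, 0.784, 1.136], [0.0, 0.0, 0.0, 1.0]]
top (np.float64(447.63265635990683), 328.2867904850789, 241.86172877934797, -0.08992474173431665) [[-0.016, 0.999, -0.038, 0.567], [-1.0, -0.017, -0.012, -0.089], [-0.013, 0.038, 0.999, 1.06], [0.0, 0.0, 0.0, 1.0]]
0.014 {'t': 0.1, 'q': array([-1.32047695e+00,  5.28385044e-01,  1.43380399e+00,  2.68484513e-05,
        1.18144526e+00, -1.78503488e-01]), 'qd': array([-0.00144588, -0.00122025, -0.00208046, -0.00031185, -0.00228599,
        0.00095585]), 'tau': array([-5.32215818e-04, -4.43305635e+01, -1.78586125e+01, -3.18711691e-04,
        3.87032764e-03,  3.48069690e-06]), 'tcp_pos': array([ 0.25974475, -0.56776242,  0.24441471]), 'tool_rot': array([ 9.77102372e-01,  2.12767272e-01, -2.42413729e-05, -1.02060731e-03]), 'force': array([-0.22119034, -0.2362795 ,  0.21910253]), 'ft_torque': array([0.02813327, 0.03076642, 0.00639467]), 'gripper_force': 0.0, 'finger_gap': 0.9983680260463181}
```

View pics/top0.png

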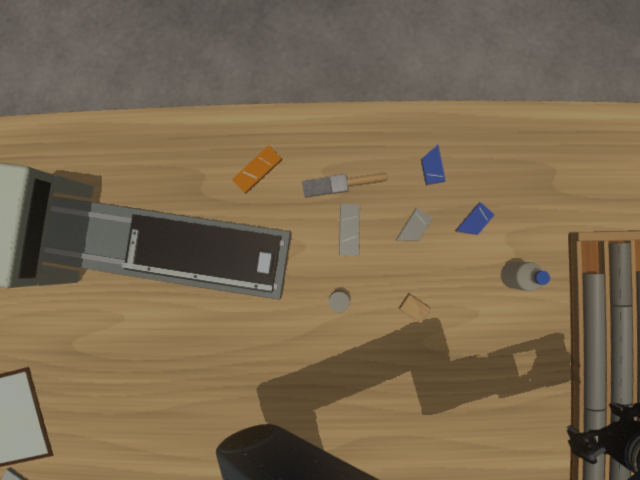

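View pics/scene0.png

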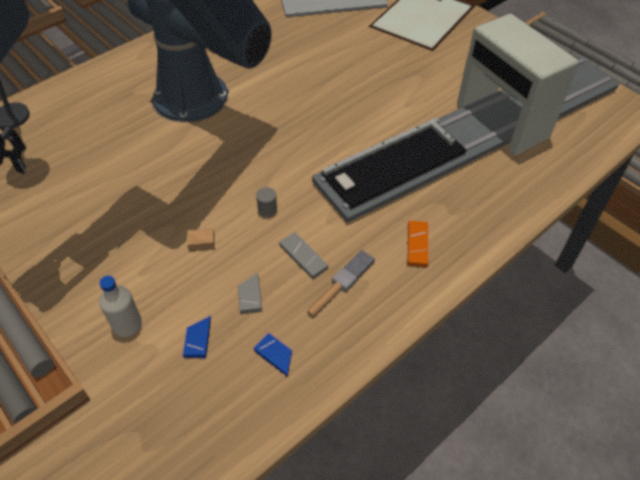

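The top view shows the bed (128–290, 215–297), the stop at its left end and the fence along its lower edge. The long slab is at about (349,230), the short slab at (413,226), the stub at (340,301) and the block at (415,307). I'll enlarge both areas to read the corners.

Run:
```python
from h import *
im=load('top0')['image'][:,:,::-1]
a=cv2.resize(im[198:303,110:300],None,fx=4.2,fy=4.2,interpolation=cv2.INTER_CUBIC)
cv2.imwrite('pics/bed.png',a)
b=cv2.resize(im[195:265,330:440],None,fx=7,fy=7,interpolation=cv2.INTER_CUBIC)
cv2.imwrite('pics/slabs.png',b)
s=load('top0');P=cloud(s)
for n,(u,v) in dict(bed=(200,245),tile=(264,262),ls=(349,225),ss=(413,226),bench=(380,250),stub=(340,301),blk=(415,307),brush=(335,185),fence=(190,278)).items(): print(n,P[v,u].round(4))
```

```text
bed [0.6034 0.2177 0.045 ]
tile [0.5624 0.0685 0.0565]
ls [ 0.6452 -0.1252  0.0187]
ss [ 0.6408 -0.2753  0.014 ]
bench [ 0.5861 -0.1982 -0.001 ]
stub [ 0.4727 -0.1008  0.0575]
blk [ 0.4526 -0.2743  0.023 ]
brush [ 0.739  -0.0941  0.0227]
fence [0.5281 0.2418 0.0445]
```

View pics/bed.png

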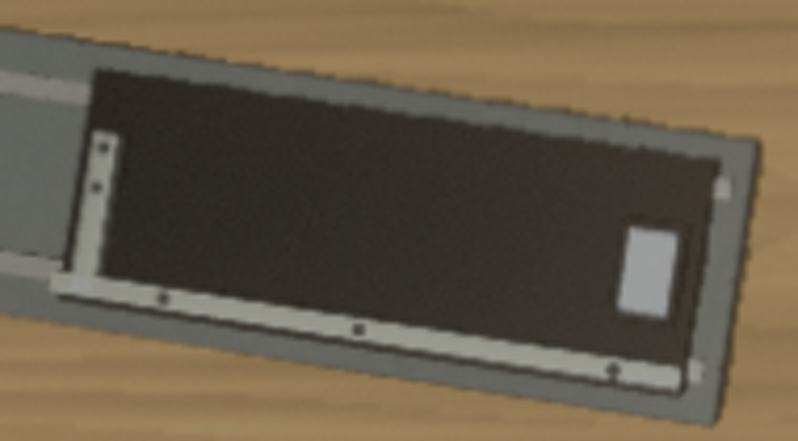

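View pics/slabs.png

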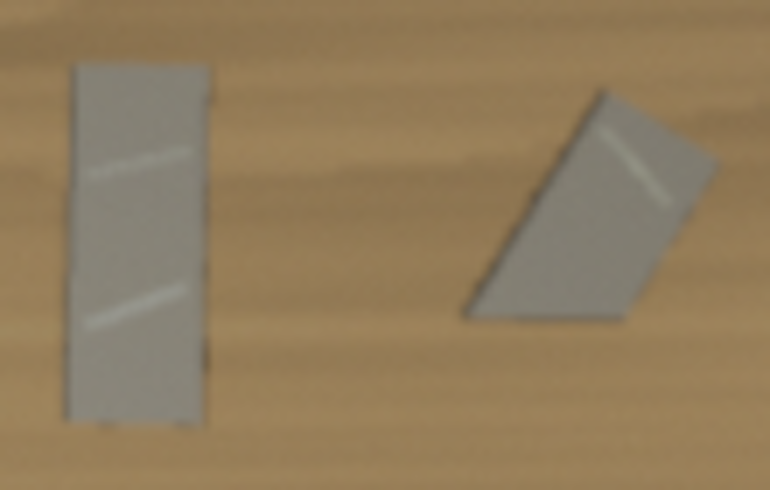

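```bash
cat >> h.py <<'E'
from scipy.optimize import least_squares
def T(p,q): 
    c,s=np.cos(p[2]),np.sin(p[2]); q=np.asarray(q,float); return np.c_[p[0]+c*q[:,0]-s*q[:,1],p[1]+s*q[:,0]+c*q[:,1]]
def fit(w,model,p0):
    r=least_squares(lambda p:(T(p,model)-w[:,:2]).ravel(),p0); return r.x, (r.fun*1e3).round(1)
E
cat > fit.py <<'E'
from h import *
s=load('top0')
def px(a,f,u0,v0): a=np.array(a,float); return (a[:,0]+.5)/f-.5+u0,(a[:,1]+.5)/f-.5+v0
S=lambda a,z:onplane(s,*px(a,7,330,195),z)
B=lambda a,z:onplane(s,*px(a,4.2,110,198),z)
print('long',fit(S([(211,66),(76,66),(67,420),(203,423)],.016),np.array([(60,-23.5),(60,23.5),(-60,23.5),(-60,-23.5)])/1e3,[.63,-.13,0]))
print('short',fit(S([(603,92),(717,160),(623,319),(467,319)],.016),np.array([(-45,-23.5),(-45,23.5),(17,23.5),(45,-23.5)])/1e3,[.64,-.27,2.6]))
t=B([(627,228),(678,235),(668,318),(617,310)],.055)
print(t.round(4))
e=B([(720,158)],.045); f=B([(100,276),(683,364)],.057); st=B([(119,135),(104,262)],.057); base=B([(761,141),(716,425)],.028)
print(e,f,st,base)
d=f[0]-f[1];print('fence yaw',np.arctan2(-d[0],d[1]),'len',np.linalg.norm(d))
d=st[0]-st[1];print('stop yaw',np.arctan2(d[1],d[0]))
d=base[0]-base[1];print('base yaw',np.arctan2(d[1],d[0]),np.linalg.norm(d))
# joint fit: corner pose
def res(p):
    o=T(p,[(0,0)])[0]; c,sn=np.cos(p[2]),np.sin(p[2]); X=np.array([c,sn]);Y=np.array([-sn,c])
    r=[(q[:2]-o)@X for q in f]+[(q[:2]-o)@Y for q in st]
    r+=list((t[:,:2].mean(0)-T(p,[(.048,-.300)])[0]))
    r+=list(e[0,:2]-T(p,[(.113,-.326)])[0])
    r+=list((base[:,:2]-T(p,[(.128,-.345),(-.032,-.345)])).ravel())
    return np.array(r)
r=least_squares(res,[.53,.33,-.15]);print(r.x,(r.fun*1e3).round(1))
E
python3 fit.py
```

```text
long (array([ 0.63527   , -0.12619389, -0.04018283]), array([ 0. , -0.8,  1.1,  1. , -0.5,  0.8, -0.6, -0.9]))
short (array([ 0.63381844, -0.27749243,  2.58290126]), array([ 1. ,  1. , -0.5, -1.1, -0.4, -1.2, -0.1,  1.3]))
[[0.5853 0.08   0.055 ]
 [0.5811 0.0525 0.055 ]
 [0.5368 0.0585 0.055 ]
 [0.5414 0.0859 0.055 ]]
[[0.62258117 0.030602   0.045     ]] [[0.56346728 0.37046254 0.057     ]
 [0.5121795  0.05043305 0.057     ]] [[0.64031823 0.35961131 0.057     ]
 [0.5710723  0.36816162 0.057     ]] [[0.63249081 0.0098526  0.028     ]
 [0.47690634 0.03675371 0.028     ]]
fence yaw -0.15890831965012756 len 0.32411311804514364
stop yaw -0.12285551143518725
base yaw -0.17121080450210246 0.15789299512217356
[ 0.56365651  0.37135378 -0.16328935] [-0.   1.4  0.9 -1.9 -1.1  1.7  0.4 -0.7 -1.4 -0.3  0.9  0.6]
```

The scanner corner is at about (0.564, 0.371) with yaw -0.161. Both slabs have been found, with their corners fitting within about 1.3 mm. Next is a helper for moves in tool axes.

```bash
cat >> h.py <<'E'
from scipy.spatial.transform import Rotation as Ro
C=np.array([.5637,.3714,-.161])
def bed(x,y): return T(C,[(x/1e3,y/1e3)])[0]
def go(x,y,z,yaw,p=None,R=None):
    """tool-axis shift and turn to tool-down pose with tool x at yaw"""
    s=manip.sense(); R=R or Ro.from_quat(s['tool_rot']); p=s['tcp_pos'] if p is None else p
    G=Ro.from_quat([np.cos(yaw/2),np.sin(yaw/2),0,0])
    print('shift mm',(R.inv().apply(np.array([x,y,z])-p)*1e3).round(1),'turn deg',(R.inv()*G).as_rotvec(degrees=True).round(2), 'shift in goal axes',(G.inv().apply(np.array([x,y,z])-p)*1e3).round(1))
E
python3 -c "
from h import *
go(.635,-.126,.245,-.04)"
```

```text
shift mm [ 5.250e+02 -2.457e+02  1.000e-01] turn deg [-1.200e-01  1.000e-02  2.686e+01] shift in goal axes [ 357.3 -456.4   -0.6]
```

Call:
{"op": "drive_tool", "data": {
  "plan": [
    [0.04375,-0.0205,0,0,0,0,1],
    [0.04375,-0.0205,0,0,0,0,1],
    [0.04375,-0.0205,0,0,0,0,1],
    [0.04375,-0.0205,0,0,0,0,1],
    [0.04375,-0.0205,0,0,0,0,1],
    [0.04375,-0.0205,0,0,0,0,1],
    [0.04375,-0.0205,0,0,0,0,1],
    [0.04375,-0.0205,0,0,0,0,1],
    [0.04375,-0.0205,0,0,0,0,1],
    [0.04375,-0.0205,0,0,0,0,1]
  ]
}}

```text
t: 1.1
tcp_pos: [0.5733, -0.1982, 0.2449]
tool_rot: [0.977, 0.213, -0.0, -0.0]
force: [0.7, 0.1, 0.8]
finger_gap: 1.0
gripper_force: 0.0
```

Call:
{"op": "drive_tool", "data": {
  "plan": [
    [0.04375,-0.0205,0,0,0,0,1],
    [0.04375,-0.0205,0,0,0,0,1],
    [0,0,0,0,0,6.7,1],
    [0,0,0,0,0,6.7,1],
    [0,0,0,0,0,6.7,1],
    [0,0,0,0,0,6.7,1],
    [0,0,0.05,0,0,0,1],
    [0,0,0.05,0,0,0,1],
    [0,0,0.05,0,0,0,1],
    [0,0,0,0,0,0,1]
  ]
}}

```text
t: 2.1
tcp_pos: [0.6286, -0.124, 0.0862]
tool_rot: [1.0, -0.02, -0.009, -0.003]
force: [-1.6, -0.3, -0.9]
finger_gap: 0.997
gripper_force: 0.0
```

```bash
python3 -c "
from h import *
go(.635,-.126,.019,-.04)
snap('top','t1');s=load('t1');im=s['image'][:,:,::-1]
cv2.imwrite('pics/c1.png',cv2.resize(im[180:280,290:440],None,fx=5,fy=5,interpolation=cv2.INTER_CUBIC))"
```

```text
shift mm [ 7.8  2.1 67.1] turn deg [-0.36  1.08  0.05] shift in goal axes [ 6.5  1.7 67.2]
```

View pics/c1.png

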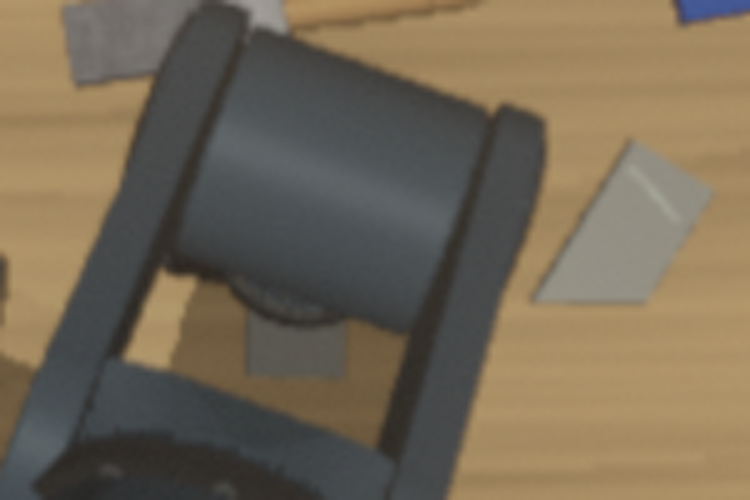

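The arm hides the grasp from above: only the slab's near end is visible at (297,345), on the tool's line. I'll descend partway, let it settle and check.

Call:
{"op": "drive_tool", "data": {
  "plan": [
    [0,0,0.02,0,0,0,1],
    [0,0,0.02,0,0,0,1],
    [0,0,0,0,0,0,1],
    [0,0,0,0,0,0,1]
  ]
}}

```text
t: 2.55
tcp_pos: [0.6368, -0.127, 0.0583]
tool_rot: [1.0, -0.019, 0.002, 0.001]
force: [-0.5, -0.4, 0.6]
finger_gap: 1.003
gripper_force: 0.0
```

```bash
python3 -c "
from h import *
go(.635,-.126,.019,-.04)"
```

```text
shift mm [-2.  -0.9 39.3] turn deg [ 0.08 -0.24  0.07] shift in goal axes [-1.8 -0.9 39.3]
```

Call:
{"op": "drive_tool", "data": {
  "plan": [
    [0,0,0.02,0,0,0,1],
    [0,0,0.01,0,0,0,1],
    [0,0,0.009,0,0,0,1],
    [0,0,0,0,0,0,1],
    [0,0,0,0,0,0,0],
    [0,0,0,0,0,0,-1],
    [0,0,0,0,0,0,-1],
    [0,0,0,0,0,0,-1],
    [0,0,0,0,0,0,-1],
    [0,0,0,0,0,0,-1]
  ],
  "newtons": 40
}}

```text
t: 3.55
tcp_pos: [0.6358, -0.1267, 0.0172]
tool_rot: [1.0, -0.019, 0.001, 0.0]
force: [0.0, -0.5, 5.3]
finger_gap: 0.538
gripper_force: 43.2
```

```bash
python3 -c "
from h import *
b=bed(52,-66);print(b);go(b[0],b[1],.14,1.41)"
```

```text
[0.60444736 0.29791767]
shift mm [ -47.6 -423.  -123.1] turn deg [ 1.000e-01 -5.000e-02 -8.302e+01] shift in goal axes [ 414.1  -98.9 -122.8]
```

Call:
{"op": "drive_tool", "data": {
  "plan": [
    [0,0,-0.02,0,0,0,-1],
    [0,0,-0.04,0,0,0,-1],
    [0,0,-0.04,0,0,0,-1],
    [0,-0.02,-0.023,0,0,0,-1],
    [-0.005,-0.04,0,0,0,0,-1],
    [-0.006,-0.045,0,0,0,0,-1],
    [-0.006,-0.045,0,0,0,0,-1],
    [-0.006,-0.045,0,0,0,0,-1],
    [-0.006,-0.045,0,0,0,0,-1],
    [-0.006,-0.045,0,0,0,0,-1]
  ]
}}

```text
t: 4.55
tcp_pos: [0.6099, 0.1616, 0.1383]
tool_rot: [1.0, -0.02, -0.001, 0.0]
force: [0.2, -0.3, -2.4]
finger_gap: 0.537
gripper_force: 42.4
```

Call:
{"op": "drive_tool", "data": {
  "plan": [
    [-0.006,-0.045,0,0,0,0,-1],
    [-0.006,-0.045,0,0,0,0,-1],
    [0,-0.03,0,0,0,-4,-1],
    [0,0,0,0,0,-8,-1],
    [0,0,0,0,0,-8,-1],
    [0,0,0,0,0,-8,-1],
    [0,0,0,0,0,-8,-1],
    [0,0,0,0,0,-8,-1],
    [0,0,0,0,0,-8,-1],
    [0,0,0,0,0,-8,-1]
  ]
}}

```text
t: 5.55
tcp_pos: [0.6028, 0.28, 0.138]
tool_rot: [0.874, 0.486, -0.001, -0.0]
force: [0.2, -0.3, -2.1]
finger_gap: 0.538
gripper_force: 42.4
```

Call:
{"op": "drive_tool", "data": {
  "plan": [
    [0,0,0,0,0,-8,-1],
    [0,0,0,0,0,-8,-1],
    [0,0,0,0,0,-7,-1],
    [0,0,0,0,0,0,-1],
    [0,0,0,0,0,0,-1],
    [0,0,0,0,0,0,-1]
  ]
}}

```text
t: 6.15
tcp_pos: [0.6035, 0.2801, 0.1388]
tool_rot: [0.762, 0.647, -0.0, -0.0]
force: [-0.2, 1.0, -1.4]
finger_gap: 0.535
gripper_force: 42.4
```

```bash
python3 -c "
from h import *
b=bed(52,-66);go(b[0],b[1],.0635,1.41)
s=snap('top','t2');im=s['image'][:,:,::-1]
cv2.imwrite('pics/c2.png',cv2.resize(im[198:318,100:300],None,fx=4,fy=4,interpolation=cv2.INTER_CUBIC))"
```

```text
shift mm [17.8 -1.9 75.3] turn deg [-0.05  0.02 -0.12] shift in goal axes [17.7 -2.  75.3]
```

View pics/c2.png

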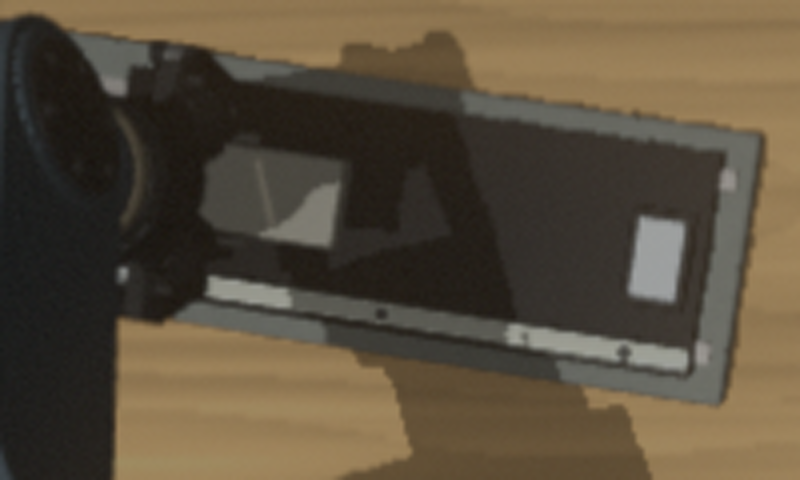

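The slab's visible end (210–350, 145–250) lies parallel to the fence and clear of it. I'll lower it in steps.

Call:
{"op": "drive_tool", "data": {
  "plan": [
    [0.016,-0.002,0.03,0,0,0,-1],
    [0,0,0.03,0,0,0,-1],
    [0,0,0.007,0,0,0,-1],
    [0,0,0.003,0,0,0,-1],
    [0,0,0.002,0,0,0,-1],
    [0,0,0.002,0,0,0,-1],
    [0,0,0,0,0,0,-1],
    [0,0,0,0,0,0,-1]
  ]
}}

```text
t: 7.0
tcp_pos: [0.605, 0.2963, 0.0663]
tool_rot: [0.762, 0.648, 0.001, 0.0]
force: [0.7, 1.0, -2.6]
finger_gap: 0.537
gripper_force: 42.4
```

Call:
{"op": "drive_tool", "data": {
  "plan": [
    [0,0,0.001,0,0,0,-1],
    [0,0,0.001,0,0,0,-1],
    [0,0,0.001,0,0,0,-1],
    [0,0,0.001,0,0,0,-1],
    [0,0,0,0,0,0,-1]
  ]
}}

```text
t: 7.5
tcp_pos: [0.6045, 0.2962, 0.0622]
tool_rot: [0.762, 0.648, 0.0, 0.0]
force: [-2.1, -1.1, 3.5]
finger_gap: 0.538
gripper_force: 43.1
```

Call:
{"op": "drive_tool", "data": {
  "plan": [
    [0,0,0,0,0,0,0.15],
    [0,0,0,0,0,0,0.25],
    [0,0,0,0,0,0,0.3],
    [0,0,0,0,0,0,0.3],
    [0,0,-0.02,0,0,0,0.3],
    [0,0,-0.04,0,0,0,0.3],
    [0,0,-0.03,0,0,0,1],
    [0,0,0,0,0,0,1]
  ]
}}

```text
t: 8.3
tcp_pos: [0.6078, 0.2974, 0.1566]
tool_rot: [0.762, 0.648, 0.005, 0.002]
force: [0.2, -0.4, -0.1]
finger_gap: 0.955
gripper_force: 0.0
```

```bash
python3 -c "
from h import *
b=bed(100,-60);go(b[0],b[1],.15,-.161+np.pi); go(b[0],b[1],.066,-.161+np.pi)"
```

```text
shift mm [ 6.  44.5  7.1] turn deg [  0.64   0.22 -90.  ] shift in goal axes [-44.6   6.    6.6]
shift mm [ 5.6 43.7 91.1] turn deg [  0.64   0.22 -90.  ] shift in goal axes [-44.6   6.   90.6]
```

Call:
{"op": "drive_tool", "data": {
  "plan": [
    [0,0.025,0,0,0,0,0.5],
    [0,0.021,0,0,0,-5,0.5],
    [0,0,0,0,0,-8.5,0.5],
    [0,0,0,0,0,-8.5,0.5],
    [0,0,0,0,0,-8.5,0.5],
    [0,0,0,0,0,-8.5,0.5],
    [0,0,0,0,0,-8.5,0.5],
    [0,0,0,0,0,-8.5,0.5],
    [0,0,0,0,0,-8.5,0.5],
    [0,0,0,0,0,-8.5,0.5]
  ]
}}

```text
t: 9.3
tcp_pos: [0.6493, 0.2887, 0.15]
tool_rot: [0.224, 0.975, -0.0, -0.001]
force: [-0.3, -0.1, 0.4]
finger_gap: 0.751
gripper_force: 0.0
```

Call:
{"op": "drive_tool", "data": {
  "plan": [
    [0,0,0,0,0,-8.5,0.5],
    [0,0,0,0,0,-8.5,0.5],
    [0,0,0,0,0,0,0.5],
    [0,0,0.02,0,0,0,0.5],
    [0,0,0.02,0,0,0,0.5],
    [0,0,0,0,0,0,0.5],
    [0,0,0,0,0,0,0.5]
  ]
}}

```text
t: 10.0
tcp_pos: [0.6495, 0.2888, 0.1106]
tool_rot: [0.081, 0.997, -0.0, -0.001]
force: [0.4, -0.6, -0.1]
finger_gap: 0.754
gripper_force: 0.0
```

```bash
python3 -c "
from h import *
b=bed(100,-66);go(b[0],b[1],.06,-.161+np.pi)
s=snap('scene','s3');im=s['image'][:,:,::-1]
cv2.imwrite('pics/c3.png',cv2.resize(im[60:230,310:510],None,fx=3.5,fy=3.5,interpolation=cv2.INTER_CUBIC))"
```

```text
shift mm [-2.1  1.9 50.6] turn deg [-0.04 -0.08 -0.11] shift in goal axes [-2.1  1.8 50.6]
```

View pics/c3.png

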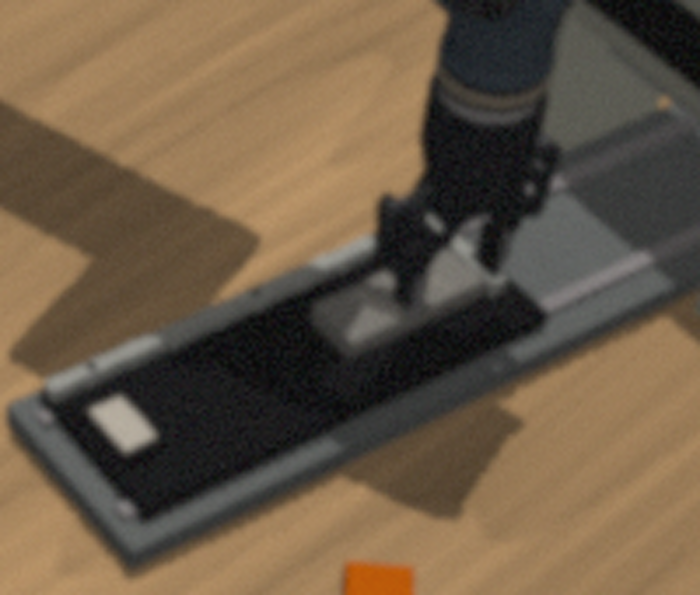

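The slab lies flat on the bed, parallel to the fence, and the open fingers straddle its outer side at (410,290) and (495,250). I'll lower outside it and push toward the fence.

Call:
{"op": "drive_tool", "data": {
  "plan": [
    [-0.004,0,0.02,0,0,0,0.5],
    [0,0,0.02,0,0,0,0.5],
    [0,0,0.01,0,0,0,0.5],
    [0,0,0,0,0,0,0.5],
    [0,0,0,0,0,0,0.5],
    [0.004,0,0,0,0,0,0.5],
    [0.004,0,0,0,0,0,0.5],
    [0.004,0,0,0,0,0,0.5],
    [0.002,0,0,0,0,0,0.5]
  ]
}}

```text
t: 10.95
tcp_pos: [0.6394, 0.2907, 0.0618]
tool_rot: [0.08, 0.997, 0.0, 0.0]
force: [-0.2, -0.6, -0.0]
finger_gap: 0.751
gripper_force: 0.0
```

Call:
{"op": "drive_tool", "data": {
  "plan": [
    [0.004,0,0,0,0,0,0.5],
    [0.004,0,0,0,0,0,0.5],
    [0.004,0,0,0,0,0,0.5],
    [0.004,0,0,0,0,0,0.5],
    [0.002,0,0,0,0,0,0.5],
    [0,0,0,0,0,0,0.5]
  ]
}}

```text
t: 11.55
tcp_pos: [0.6219, 0.2935, 0.0614]
tool_rot: [0.08, 0.997, 0.0, -0.0]
force: [0.6, 0.4, 1.5]
finger_gap: 0.751
gripper_force: 0.5
```

```bash
python3 -c "
from h import *
b=bed(58,-66);go(b[0],b[1],.06,-.161+np.pi)"
```

```text
shift mm [11.9  1.6  1.4] turn deg [ 0.   -0.02 -0.  ] shift in goal axes [11.9  1.6  1.4]
```

Call:
{"op": "drive_tool", "data": {
  "plan": [
    [0.003,0,0,0,0,0,0.5],
    [0.003,0,0,0,0,0,0.5],
    [0.002,0,0,0,0,0,0.5],
    [0.001,0,0,0,0,0,0.5],
    [0.0,0,0,0,0,0,0.5]
  ]
}}

```text
t: 12.05
tcp_pos: [0.613, 0.2949, 0.0613]
tool_rot: [0.08, 0.997, -0.0, -0.0]
force: [1.4, 0.3, 0.7]
finger_gap: 0.751
gripper_force: 0.6
```

Call:
{"op": "drive_tool", "data": {
  "plan": [
    [0.001,0,0,0,0,0,0.5],
    [0.001,0,0,0,0,0,0.5]
  ]
}}

```text
t: 12.25
tcp_pos: [0.6114, 0.2951, 0.0613]
tool_rot: [0.081, 0.997, 0.0, 0.0]
force: [1.4, -0.1, 1.4]
finger_gap: 0.751
gripper_force: 0.8
```

Call:
{"op": "drive_tool", "data": {
  "plan": [
    [0.001,0,0,0,0,0,0.5],
    [0.001,0,0,0,0,0,0.5]
  ]
}}

```text
t: 12.45
tcp_pos: [0.6108, 0.2952, 0.0615]
tool_rot: [0.081, 0.997, 0.0, 0.002]
force: [6.1, -2.3, 0.1]
finger_gap: 0.75
gripper_force: 3.0
```

Call:
{"op": "drive_tool", "data": {
  "plan": [
    [0.001,0,0,0,0,0,0.5],
    [0,0,0,0,0,0,0.5]
  ]
}}

```text
t: 12.65
tcp_pos: [0.6108, 0.2952, 0.0618]
tool_rot: [0.081, 0.997, 0.0, 0.003]
force: [6.3, -3.3, -0.0]
finger_gap: 0.753
gripper_force: 3.1
```

Call:
{"op": "drive_tool", "data": {
  "plan": [
    [0.001,0,0,0,0,0,0.5],
    [0.001,0,0,0,0,0,0.5],
    [0,0,0,0,0,0,0.5]
  ]
}}

```text
t: 12.95
tcp_pos: [0.6107, 0.2952, 0.0624]
tool_rot: [0.081, 0.997, 0.0, 0.005]
force: [8.3, -2.3, -0.2]
finger_gap: 0.751
gripper_force: 4.4
```

```bash
cat >> h.py <<'E'
def inbed():
    s=manip.sense(); c,sn=np.cos(C[2]),np.sin(C[2]); d=s['tcp_pos'][:2]-C[:2]; print('in bed mm',(1e3*np.array([c*d[0]+sn*d[1],-sn*d[0]+c*d[1]])).round(1))
E
python3 -c "
from h import *
inbed()"
```

```text
in bed mm [ 58.6 -67.7]
```

Call:
{"op": "drive_tool", "data": {
  "plan": [
    [-0.004,0,0,0,0,0,0.5],
    [-0.006,0,0,0,0,0,0.5],
    [0,0,-0.03,0,0,0,0.5],
    [0,0,-0.03,0,0,0,0],
    [0.01,-0.03,0,0,0,0,-1],
    [0.015,-0.03,0,0,0,0,-1],
    [0.015,-0.03,0,0,0,0,-1],
    [0,0,0,0,0,0,-1],
    [0,0,0,0,0,0,-1],
    [0,0,0,0,0,0,-1]
  ]
}}

```text
t: 13.95
tcp_pos: [0.563, 0.2127, 0.1213]
tool_rot: [0.08, 0.997, 0.0, 0.0]
force: [0.9, 0.2, 1.2]
finger_gap: 0.002
gripper_force: 0.0
```

```bash
python3 -c "
from h import *
inbed()
b=bed(25,-157);go(b[0],b[1],.066,-.161+np.pi)
s=snap('scene','s4');im=s['image'][:,:,::-1]
cv2.imwrite('pics/c4.png',cv2.resize(im[60:230,310:510],None,fx=3.5,fy=3.5,interpolation=cv2.INTER_CUBIC))"
```

```text
in bed mm [  24.7 -156.8]
shift mm [-0.2 -0.2 55.3] turn deg [0.04 0.02 0.01] shift in goal axes [-0.3 -0.2 55.3]
```

View pics/c4.png

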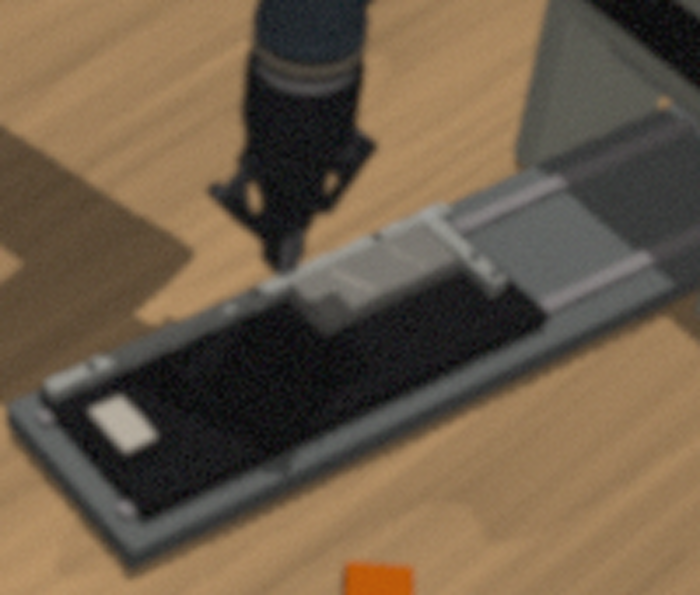

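The slab is flush along the fence with a small gap at the stop (470,250). The shut gripper is just beyond the slab's free end. I'll lower and push along the fence.

Call:
{"op": "drive_tool", "data": {
  "plan": [
    [0,0,0.02,0,0,0,-1],
    [0,0,0.02,0,0,0,-1],
    [0,0,0.01,0,0,0,-1],
    [0,0,0.005,0,0,0,-1],
    [0,0,0,0,0,0,-1],
    [0,0.004,0,0,0,0,-1],
    [0,0.004,0,0,0,0,-1],
    [0,0.004,0,0,0,0,-1],
    [0,0,0,0,0,0,-1]
  ]
}}

```text
t: 14.9
tcp_pos: [0.5648, 0.2246, 0.0669]
tool_rot: [0.08, 0.997, 0.0, 0.001]
force: [0.3, -0.3, -0.4]
finger_gap: 0.006
gripper_force: 0.0
```

Call:
{"op": "drive_tool", "data": {
  "plan": [
    [0,0.003,0,0,0,0,-1],
    [0,0.002,0,0,0,0,-1],
    [0,0,0,0,0,0,-1]
  ]
}}

```text
t: 15.2
tcp_pos: [0.5652, 0.229, 0.0664]
tool_rot: [0.08, 0.997, 0.0, 0.0]
force: [-0.1, -0.2, 0.0]
finger_gap: -0.001
gripper_force: 0.0
```

```bash
python3 -c "
from h import *
inbed()"
```

```text
in bed mm [  24.3 -140.4]
```

Call:
{"op": "drive_tool", "data": {
  "plan": [
    [0,0.002,0,0,0,0,-1],
    [0,0.002,0,0,0,0,-1],
    [0,0,0,0,0,0,-1]
  ]
}}

```text
t: 15.5
tcp_pos: [0.5657, 0.2327, 0.0662]
tool_rot: [0.08, 0.997, -0.0, -0.0]
force: [-0.4, -0.8, 0.5]
finger_gap: -0.001
gripper_force: 0.3
```

Call:
{"op": "drive_tool", "data": {
  "plan": [
    [0,0.001,0,0,0,0,-1],
    [0,0.001,0,0,0,0,-1],
    [0,0,0,0,0,0,-1]
  ]
}}

```text
t: 15.8
tcp_pos: [0.5661, 0.2347, 0.0663]
tool_rot: [0.08, 0.997, 0.0, -0.0]
force: [0.3, -1.0, -0.9]
finger_gap: -0.001
gripper_force: 0.4
```

Call:
{"op": "drive_tool", "data": {
  "plan": [
    [0,0.001,0,0,0,0,-1],
    [0,0.001,0,0,0,0,-1],
    [0,0.001,0,0,0,0,-1]
  ]
}}

```text
t: 16.1
tcp_pos: [0.5661, 0.2364, 0.0662]
tool_rot: [0.08, 0.997, -0.001, -0.001]
force: [-0.5, -8.3, 0.7]
finger_gap: 0.002
gripper_force: 3.8
```

Call:
{"op": "drive_tool", "data": {
  "plan": [
    [0,0.001,0,0,0,0,-1],
    [0,0.001,0,0,0,0,-1],
    [0,0,0,0,0,0,-1]
  ]
}}

```text
t: 16.4
tcp_pos: [0.5661, 0.2366, 0.0662]
tool_rot: [0.08, 0.997, -0.003, -0.001]
force: [0.2, -11.0, 2.5]
finger_gap: -0.002
gripper_force: 5.4
```

```bash
python3 -c "
from h import *
inbed()"
```

```text
in bed mm [  24.  -132.7]
```

Call:
{"op": "drive_tool", "data": {
  "plan": [
    [0,-0.005,0,0,0,0,-1],
    [0,-0.006,0,0,0,0,-1],
    [0,0,-0.04,0,0,0,-1],
    [0,0,-0.04,0,0,0,-1],
    [0,0,0,0,0,0,1],
    [0,0,0,0,0,0,1]
  ]
}}

```text
t: 17.0
tcp_pos: [0.5658, 0.2292, 0.1476]
tool_rot: [0.08, 0.997, 0.001, 0.001]
force: [-1.0, 0.4, 0.5]
finger_gap: 0.327
gripper_force: 0.0
```

```bash
python3 -c "
from h import *
go(.6423,-.2828,.14,2.583)"
```

```text
shift mm [-157.6 -493.1    7.2] turn deg [ 0.13  0.14 22.77] shift in goal axes [-336.2 -393.6    7.6]
```

Call:
{"op": "drive_tool", "data": {
  "plan": [
    [-0.0143,-0.0448,0,0,0,0,1],
    [-0.0143,-0.0448,0,0,0,0,1],
    [-0.0143,-0.0448,0,0,0,0,1],
    [-0.0143,-0.0448,0,0,0,0,1],
    [-0.0143,-0.0448,0,0,0,0,1],
    [-0.0143,-0.0448,0,0,0,0,1],
    [-0.0143,-0.0448,0,0,0,0,1],
    [-0.0143,-0.0448,0,0,0,0,1],
    [-0.0143,-0.0448,0,0,0,0,1],
    [-0.0143,-0.0448,0,0,0,0,1]
  ]
}}

```text
t: 18.0
tcp_pos: [0.6335, -0.2376, 0.1441]
tool_rot: [0.081, 0.997, 0.001, -0.001]
force: [1.0, 1.1, 0.1]
finger_gap: 1.001
gripper_force: 0.0
```

Call:
{"op": "drive_tool", "data": {
  "plan": [
    [-0.0143,-0.0448,0,0,0,0,1],
    [0,0,0,0,0,7.6,1],
    [0,0,0,0,0,7.6,1],
    [0,0,0,0,0,7.6,1],
    [0,0,0.05,0,0,0,1],
    [0,0,0.03,0,0,0,1],
    [0,0,0,0,0,0,1],
    [0,0,0,0,0,0,1],
    [0,0,0,0,0,0,1]
  ]
}}

```text
t: 18.9
tcp_pos: [0.6424, -0.2835, 0.0677]
tool_rot: [0.276, 0.961, -0.0, 0.001]
force: [-0.0, 0.3, -0.3]
finger_gap: 0.997
gripper_force: 0.0
```

```bash
python3 -c "
from h import *
go(.6423,-.2828,.019,2.583)"
```

```text
shift mm [ 0.6  0.5 48.7] turn deg [ 0.01  0.16 -0.02] shift in goal axes [ 0.5  0.6 48.7]
```

Call:
{"op": "drive_tool", "data": {
  "plan": [
    [0,0,0.025,0,0,0,1],
    [0,0,0.015,0,0,0,1],
    [0,0,0.009,0,0,0,1],
    [0,0,0,0,0,0,1],
    [0,0,0,0,0,0,0],
    [0,0,0,0,0,0,-1],
    [0,0,0,0,0,0,-1],
    [0,0,0,0,0,0,-1],
    [0,0,0,0,0,0,-1],
    [0,0,0,0,0,0,-1]
  ],
  "newtons": 40
}}

```text
t: 19.9
tcp_pos: [0.6421, -0.2835, 0.0185]
tool_rot: [0.276, 0.961, -0.0, 0.001]
force: [-0.3, -0.4, 5.8]
finger_gap: 0.536
gripper_force: 43.0
```

```bash
python3 -c "
from h import *
# short slab origin target bed (52,-182): grasp is own x -10 => tcp y = -172
b=bed(52,-172);go(b[0],b[1],.14,-np.pi/2-.161)"
```

```text
shift mm [ 298.9  375.2 -122.2] turn deg [-1.300e-01  8.000e-02 -1.128e+02] shift in goal axes [-461.8  130.4 -121.5]
```

Call:
{"op": "drive_tool", "data": {
  "plan": [
    [0,0,-0.02,0,0,0,-1],
    [0,0,-0.04,0,0,0,-1],
    [0,0,-0.04,0,0,0,-1],
    [0.015,0.0187,-0.022,0,0,0,-1],
    [0.03,0.0375,0,0,0,0,-1],
    [0.03,0.0375,0,0,0,0,-1],
    [0.03,0.0375,0,0,0,0,-1],
    [0.03,0.0375,0,0,0,0,-1],
    [0.03,0.0375,0,0,0,0,-1],
    [0.03,0.0375,0,0,0,0,-1]
  ]
}}

```text
t: 20.9
tcp_pos: [0.6042, 0.029, 0.1387]
tool_rot: [0.276, 0.961, -0.0, -0.001]
force: [0.4, -0.3, -1.5]
finger_gap: 0.534
gripper_force: 42.3
```

Call:
{"op": "drive_tool", "data": {
  "plan": [
    [0.03,0.0375,0,0,0,0,-1],
    [0.03,0.0375,0,0,0,0,-1],
    [0.03,0.0375,0,0,0,0,-1],
    [0.014,0.018,0,0,0,-4,-1],
    [0,0,0,0,0,-8,-1],
    [0,0,0,0,0,-8,-1],
    [0,0,0,0,0,-8,-1],
    [0,0,0,0,0,-8,-1],
    [0,0,0,0,0,-8,-1],
    [0,0,0,0,0,-8,-1]
  ]
}}

```text
t: 21.9
tcp_pos: [0.5855, 0.1929, 0.1385]
tool_rot: [-0.176, 0.984, 0.0, -0.001]
force: [0.6, 0.4, -1.3]
finger_gap: 0.538
gripper_force: 42.3
```

Call:
{"op": "drive_tool", "data": {
  "plan": [
    [0,0,0,0,0,-8,-1],
    [0,0,0,0,0,-8,-1],
    [0,0,0,0,0,-8,-1],
    [0,0,0,0,0,-8,-1],
    [0,0,0,0,0,-8,-1],
    [0,0,0,0,0,-8,-1],
    [0,0,0,0,0,-8,-1],
    [0,0,0,0,0,-4.8,-1],
    [0,0,0,0,0,0,-1],
    [0,0,0,0,0,0,-1]
  ]
}}

```text
t: 22.9
tcp_pos: [0.5858, 0.1928, 0.1388]
tool_rot: [-0.647, 0.762, 0.0, -0.0]
force: [0.9, -0.4, -0.8]
finger_gap: 0.536
gripper_force: 42.3
```

```bash
python3 -c "
from h import *
inbed()
b=bed(52,-172);go(b[0],b[1],.0665,-np.pi/2-.161)
s=snap('top','t5');im=s['image'][:,:,::-1]
cv2.imwrite('pics/c5.png',cv2.resize(im[198:318,100:300],None,fx=4,fy=4,interpolation=cv2.INTER_CUBIC))"
```

```text
in bed mm [  50.5 -172.7]
shift mm [-0.7 -1.6 72.3] turn deg [ 0.07 -0.02 -0.11] shift in goal axes [-0.7 -1.5 72.3]
```

View pics/c5.png

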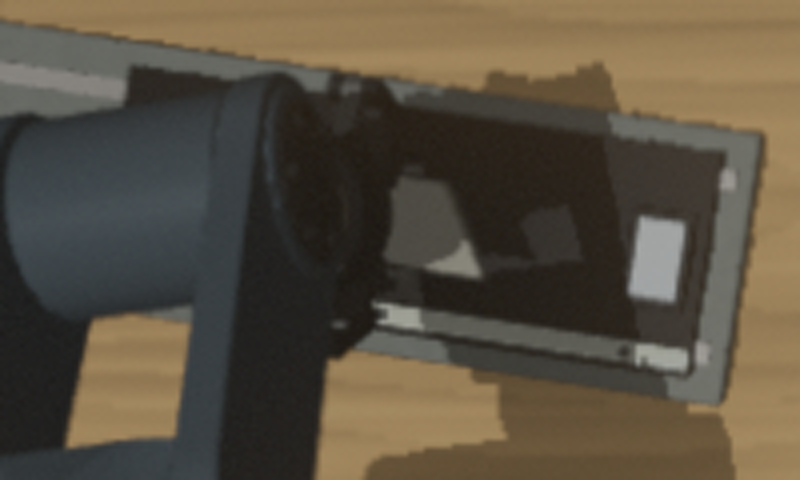

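The slanting end (450–482, 185–278) points away from the stop, with its long edge on the fence side, and it is well clear of the tile at (655,258). Lowering now.

Call:
{"op": "drive_tool", "data": {
  "plan": [
    [0,-0.001,0.03,0,0,0,-1],
    [0,0,0.03,0,0,0,-1],
    [0,0,0.007,0,0,0,-1],
    [0,0,0.003,0,0,0,-1],
    [0,0,0.002,0,0,0,-1],
    [0,0,0.001,0,0,0,-1],
    [0,0,0.001,0,0,0,-1],
    [0,0,0,0,0,0,-1],
    [0,0,0,0,0,0,-1]
  ]
}}

```text
t: 23.85
tcp_pos: [0.5876, 0.1928, 0.0659]
tool_rot: [-0.648, 0.762, -0.0, 0.0]
force: [0.5, 0.4, -0.6]
finger_gap: 0.539
gripper_force: 42.3
```

Call:
{"op": "drive_tool", "data": {
  "plan": [
    [0,0,0.001,0,0,0,-1],
    [0,0,0.001,0,0,0,-1],
    [0,0,0,0,0,0,-1]
  ]
}}

```text
t: 24.15
tcp_pos: [0.5874, 0.1927, 0.0635]
tool_rot: [-0.648, 0.762, -0.0, 0.0]
force: [-0.5, 0.5, 0.4]
finger_gap: 0.532
gripper_force: 42.5
```

Call:
{"op": "drive_tool", "data": {
  "plan": [
    [0,0,0.001,0,0,0,-1],
    [0,0,0,0,0,0,-1]
  ]
}}

```text
t: 24.35
tcp_pos: [0.5874, 0.1927, 0.0635]
tool_rot: [-0.648, 0.762, -0.0, 0.0]
force: [-3.1, -0.8, 6.3]
finger_gap: 0.535
gripper_force: 43.2
```

Call:
{"op": "drive_tool", "data": {
  "plan": [
    [0,0,0,0,0,0,0.15],
    [0,0,0,0,0,0,0.25],
    [0,0,0,0,0,0,0.3],
    [0,0,0,0,0,0,0.3],
    [0,0,-0.02,0,0,0,0.3],
    [0,0,-0.04,0,0,0,0.3],
    [0,0,-0.03,0,0,0,0.3],
    [0,0,0,0,0,0,0.3],
    [0,0,0,0,0,0,0.3]
  ]
}}

```text
t: 25.25
tcp_pos: [0.5875, 0.1927, 0.1528]
tool_rot: [-0.648, 0.762, -0.0, 0.0]
force: [-0.6, 0.2, -0.9]
finger_gap: 0.651
gripper_force: 0.0
```

```bash
python3 -c "
from h import *
inbed()
b=bed(101,-166);go(b[0],b[1],.061,-.161+np.pi)"
```

```text
in bed mm [  52.1 -172.6]
shift mm [ -6.5 -48.8  91.9] turn deg [-4.000e-02  7.000e-02  8.999e+01] shift in goal axes [-48.9   6.6  91.8]
```

Call:
{"op": "drive_tool", "data": {
  "plan": [
    [0,-0.03,0,0,0,0,-0.5],
    [-0.004,-0.02,0,0,0,4,-0.5],
    [0,0,0,0,0,8.5,-0.5],
    [0,0,0,0,0,8.5,-0.5],
    [0,0,0,0,0,8.5,-0.5],
    [0,0,0,0,0,8.5,-0.5],
    [0,0,0,0,0,8.5,-0.5],
    [0,0,0,0,0,8.5,-0.5],
    [0,0,0,0,0,8.5,-0.5],
    [0,0,0,0,0,8.5,-0.5]
  ]
}}

```text
t: 26.25
tcp_pos: [0.6358, 0.1891, 0.1497]
tool_rot: [-0.073, 0.997, -0.001, -0.002]
force: [0.1, 0.4, 0.1]
finger_gap: 0.247
gripper_force: 0.0
```

Call:
{"op": "drive_tool", "data": {
  "plan": [
    [0,0,0,0,0,8.5,-0.5],
    [0,0,0,0,0,8.5,-0.5],
    [0,0,0,0,0,1,-0.5],
    [0,0,0.04,0,0,0,-0.5],
    [0,0,0.03,0,0,0,-0.5],
    [0,0,0,0,0,0,-0.5],
    [0,0,0,0,0,0,-0.5]
  ]
}}

```text
t: 26.95
tcp_pos: [0.6365, 0.1891, 0.0812]
tool_rot: [0.08, 0.997, -0.001, -0.001]
force: [-0.3, -1.0, 0.9]
finger_gap: 0.252
gripper_force: 0.0
```

```bash
python3 -c "
from h import *
inbed()
b=bed(101,-168);go(b[0],b[1],.063,-.161+np.pi)"
```

```text
in bed mm [ 101.1 -168.2]
shift mm [ 0.1  0.3 18.2] turn deg [-0.12 -0.13 -0.  ] shift in goal axes [ 0.1  0.2 18.2]
```

Call:
{"op": "drive_tool", "data": {
  "plan": [
    [0,0,0.012,0,0,0,-0.5],
    [0,0,0.006,0,0,0,-0.5],
    [0,0,0,0,0,0,-0.5],
    [0.006,0,0,0,0,0,-0.5],
    [0.004,0,0,0,0,0,-0.5],
    [0.004,0,0,0,0,0,-0.5],
    [0.004,0,0,0,0,0,-0.5],
    [0.004,0,0,0,0,0,-0.5],
    [0.004,0,0,0,0,0,-0.5]
  ]
}}

```text
t: 27.85
tcp_pos: [0.6119, 0.1935, 0.0647]
tool_rot: [0.081, 0.997, -0.001, 0.001]
force: [0.4, -0.9, 1.3]
finger_gap: 0.25
gripper_force: 0.6
```

Call:
{"op": "drive_tool", "data": {
  "plan": [
    [0.004,0,0,0,0,0,-0.5],
    [0.004,0,0,0,0,0,-0.5],
    [0.003,0,0,0,0,0,-0.5],
    [0.002,0,0,0,0,0,-0.5],
    [0.001,0,0,0,0,0,-0.5],
    [0,0,0,0,0,0,-0.5]
  ]
}}

```text
t: 28.45
tcp_pos: [0.5974, 0.1957, 0.0642]
tool_rot: [0.081, 0.997, -0.001, -0.0]
force: [1.0, -0.3, 0.0]
finger_gap: 0.248
gripper_force: 0.2
```

Call:
{"op": "drive_tool", "data": {
  "plan": [
    [0.001,0,0,0,0,0,-0.5],
    [0.001,0,0,0,0,0,-0.5],
    [0.001,0,0,0,0,0,-0.5]
  ]
}}

```text
t: 28.75
tcp_pos: [0.5947, 0.1961, 0.0642]
tool_rot: [0.081, 0.997, -0.001, 0.0]
force: [1.3, 0.5, 0.7]
finger_gap: 0.249
gripper_force: 0.4
```

```bash
python3 -c "
from h import *
inbed()"
```

```text
in bed mm [  58.7 -168. ]
```

Call:
{"op": "drive_tool", "data": {
  "plan": [
    [0.001,0,0,0,0,0,-0.5],
    [0.001,0,0,0,0,0,-0.5],
    [0,0,0,0,0,0,-0.5]
  ]
}}

```text
t: 29.05
tcp_pos: [0.5944, 0.1962, 0.0647]
tool_rot: [0.081, 0.997, -0.001, 0.002]
force: [4.2, -2.8, -0.5]
finger_gap: 0.253
gripper_force: 2.4
```

Call:
{"op": "drive_tool", "data": {
  "plan": [
    [0.001,0,0,0,0,0,-0.5],
    [0.001,0,0,0,0,0,-0.5],
    [0,0,0,0,0,0,-0.5]
  ]
}}

```text
t: 29.35
tcp_pos: [0.5943, 0.1962, 0.0653]
tool_rot: [0.081, 0.997, -0.001, 0.004]
force: [6.7, -3.6, -1.1]
finger_gap: 0.253
gripper_force: 3.7
```

```bash
python3 -c "
from h import *
inbed()"
```

```text
in bed mm [  58.3 -168. ]
```

Call:
{"op": "drive_tool", "data": {
  "plan": [
    [-0.004,0,0,0,0,0,-0.5],
    [-0.006,0,0,0,0,0,-0.5],
    [0,0,-0.03,0,0,0,-0.5],
    [0,0,-0.03,0,0,0,-1],
    [0.015,-0.03,0,0,0,0,-1],
    [0.015,-0.03,0,0,0,0,-1],
    [0.013,-0.021,0,0,0,0,-1],
    [0,0,0,0,0,0,-1],
    [0,0,0,0,0,0,-1],
    [0,0,0,0,0,0,-1]
  ]
}}

```text
t: 30.35
tcp_pos: [0.546, 0.123, 0.1244]
tool_rot: [0.081, 0.997, -0.0, 0.0]
force: [-0.2, 0.8, -0.1]
finger_gap: 0.003
gripper_force: 0.0
```

```bash
python3 -c "
from h import *
inbed()
b=bed(20,-249);go(b[0],b[1],.066,-.161+np.pi)
s=snap('scene','s6');im=s['image'][:,:,::-1]
cv2.imwrite('pics/c6.png',cv2.resize(im[60:230,310:510],None,fx=3.5,fy=3.5,interpolation=cv2.INTER_CUBIC))"
```

```text
in bed mm [  22.3 -248. ]
shift mm [ 2.4 -0.9 58.4] turn deg [-0.04  0.05 -0.06] shift in goal axes [ 2.3 -1.  58.4]
```

View pics/c6.png

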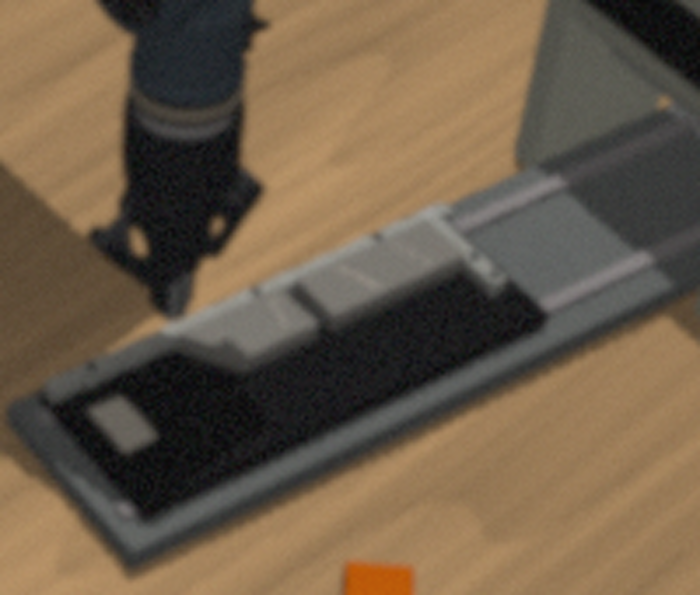

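Both slabs lie along the fence. The long one is against the stop, and a gap of about 17 mm remains between the slabs at (312,305). The shut gripper is beyond the slanting end and clear of the tile, so I'll lower and push.

Call:
{"op": "drive_tool", "data": {
  "plan": [
    [0.002,0,0.02,0,0,0,-1],
    [0,0,0.02,0,0,0,-1],
    [0,0,0.01,0,0,0,-1],
    [0,0,0.008,0,0,0,-1],
    [0,0,0,0,0,0,-1],
    [0,0.004,0,0,0,0,-1],
    [0,0.004,0,0,0,0,-1],
    [0,0.003,0,0,0,0,-1],
    [0,0.003,0,0,0,0,-1]
  ]
}}

```text
t: 31.3
tcp_pos: [0.5458, 0.1368, 0.0669]
tool_rot: [0.081, 0.997, -0.001, 0.001]
force: [-0.2, -0.2, 0.5]
finger_gap: 0.002
gripper_force: 0.0
```

Call:
{"op": "drive_tool", "data": {
  "plan": [
    [0,0.003,0,0,0,0,-1],
    [0,0.003,0,0,0,0,-1],
    [0,0.003,0,0,0,0,-1],
    [0,0.002,0,0,0,0,-1],
    [0,0.001,0,0,0,0,-1]
  ]
}}

```text
t: 31.8
tcp_pos: [0.5475, 0.1482, 0.0664]
tool_rot: [0.081, 0.997, -0.001, 0.0]
force: [-0.2, -0.8, 0.4]
finger_gap: -0.007
gripper_force: 0.7
```

```bash
python3 -c "
from h import *
inbed()"
```

```text
in bed mm [  19.8 -222.9]
```

Call:
{"op": "drive_tool", "data": {
  "plan": [
    [0,0.001,0,0,0,0,-1],
    [0,0.001,0,0,0,0,-1],
    [0,0.001,0,0,0,0,-1],
    [0,0.001,0,0,0,0,-1]
  ]
}}

```text
t: 32.2
tcp_pos: [0.5481, 0.1521, 0.0664]
tool_rot: [0.081, 0.997, -0.001, 0.0]
force: [0.3, -1.5, 0.2]
finger_gap: 0.002
gripper_force: 0.8
```

Call:
{"op": "drive_tool", "data": {
  "plan": [
    [0,0.001,0,0,0,0,-1],
    [0,0.001,0,0,0,0,-1],
    [0,0.001,0,0,0,0,-1]
  ]
}}

```text
t: 32.5
tcp_pos: [0.5486, 0.1552, 0.0664]
tool_rot: [0.081, 0.997, -0.001, 0.0]
force: [0.7, -1.0, 0.9]
finger_gap: -0.001
gripper_force: 0.8
```

```bash
python3 -c "
from h import *
inbed()"
```

```text
in bed mm [  19.8 -215.9]
```

Call:
{"op": "drive_tool", "data": {
  "plan": [
    [0,0.001,0,0,0,0,-1],
    [0,0.001,0,0,0,0,-1]
  ]
}}

```text
t: 32.7
tcp_pos: [0.5488, 0.1565, 0.0663]
tool_rot: [0.081, 0.997, -0.001, -0.0]
force: [0.3, -5.7, 1.2]
finger_gap: -0.0
gripper_force: 2.9
```

Call:
{"op": "drive_tool", "data": {
  "plan": [
    [0,0.001,0,0,0,0,-1],
    [0,0.001,0,0,0,0,-1]
  ]
}}

```text
t: 32.9
tcp_pos: [0.5488, 0.1572, 0.0663]
tool_rot: [0.08, 0.997, -0.002, -0.0]
force: [-0.4, -11.9, 3.5]
finger_gap: -0.002
gripper_force: 5.3
```

Call:
{"op": "drive_tool", "data": {
  "plan": [
    [0,0.001,0,0,0,0,-1],
    [0,0.001,0,0,0,0,-1]
  ]
}}

```text
t: 33.1
tcp_pos: [0.5488, 0.1577, 0.0662]
tool_rot: [0.079, 0.997, -0.004, -0.001]
force: [-0.2, -16.7, 3.0]
finger_gap: 0.002
gripper_force: 7.7
```

```bash
python3 -c "
from h import *
inbed()"
```

```text
in bed mm [  19.6 -213.4]
```

Call:
{"op": "drive_tool", "data": {
  "plan": [
    [0,-0.005,0,0,0,0,-1],
    [0,-0.007,0,0,0,0,-1],
    [0,0,-0.04,0,0,0,-1],
    [0,0,-0.05,0,0,0,-1],
    [0,0,-0.05,0,0,0,-1],
    [0,-0.045,0,0,0,0,-1],
    [0,-0.045,0,0,0,0,-1],
    [0,-0.045,0,0,0,0,-1],
    [0,-0.045,0,0,0,0,-1],
    [0,-0.045,0,0,0,0,-1]
  ]
}}

```text
t: 34.1
tcp_pos: [0.5106, -0.0737, 0.2067]
tool_rot: [0.081, 0.997, -0.0, 0.0]
force: [0.7, -0.5, 0.4]
finger_gap: 0.002
gripper_force: 0.0
```

Call:
{"op": "drive_tool", "data": {
  "plan": [
    [0,-0.045,0,0,0,0,-1],
    [0,-0.045,0,0,0,0,-1],
    [0,-0.045,0,0,0,0,-1],
    [0,-0.045,0,0,0,0,-1],
    [0,0,0,0,0,0,-1]
  ]
}}

```text
t: 34.6
tcp_pos: [0.4823, -0.2559, 0.207]
tool_rot: [0.084, 0.996, -0.002, 0.002]
force: [0.6, -1.0, -0.0]
finger_gap: 0.003
gripper_force: 0.0
```

Run:
```python
from h import *
s=snap('top','t7')
# rectify plane z=0.061 into bed frame, 0.5 mm/px: col=-y, row=x
X,Y=np.meshgrid(np.arange(-15,70,.5),np.arange(10,-240,-.5),indexing='ij')
c,sn=np.cos(C[2]),np.sin(C[2]); W=np.stack([C[0]+(c*X-sn*Y)/1e3,C[1]+(sn*X+c*Y)/1e3,np.full(X.shape,.061)],-1)
E=s['extrinsics']; q=(W-E[:3,3])@E[:3,:3]; a,b=q[...,0]/-q[...,2],-q[...,1]/-q[...,2]
f,cx,cy,k=K(s); d=1+k*(a*a+b*b); u,v=(cx+f*a*d).astype(np.float32),(cy+f*b*d).astype(np.float32)
g=cv2.remap(cv2.cvtColor(s['image'],cv2.COLOR_RGB2GRAY),u,v,cv2.INTER_CUBIC).astype(float)
cv2.imwrite('pics/rect.png',g)
def edges(line,ax):
    dd=np.gradient(cv2.GaussianBlur(line.reshape(1,-1),(0,0),1.5).ravel()); i=np.argsort(-abs(dd))
    o=[]
    for j in i:
        if all(abs(j-m)>6 for m in o): o.append(j)
        if len(o)==4: break
    return [(float(ax[j]),round(float(dd[j]),1)) for j in sorted(o)]
for y in (-20,-60,-100,-130,-170,-185):
    j=int((10-y)/.5); print('across at y',y,edges(g[:,j-4:j+5].mean(1),X[:,0]))
for x in (15,25,35,42):
    i=int((x+15)/.5); print('along at x',x,edges(g[i-3:i+4].mean(0),Y[0]))
P=cloud(s)
for y in (-30,-90,-135,-180):
    i,j=int((25+15)/.5),int((10-y)/.5); uu,vv=int(round(u[i,j])),int(round(v[i,j])); print(y,np.median(P[vv-2:vv+3,uu-2:uu+3,2]).round(4))
```

```text
across at y -20 [(-11.5, 12.3), (-1.0, -4.1), (42.5, -1.3), (46.0, -10.1)]
across at y -60 [(-12.0, 14.8), (-1.0, -8.2), (2.5, 3.0), (45.5, -8.9)]
across at y -100 [(-12.5, 12.8), (-2.0, -7.9), (1.5, 3.8), (46.0, -9.1)]
across at y -130 [(-12.5, 12.7), (-1.5, -11.5), (3.0, 7.9), (48.0, -9.5)]
across at y -170 [(-12.0, 12.5), (-1.0, -7.2), (2.5, 4.8), (46.5, -9.2)]
across at y -185 [(-12.0, 12.1), (-1.0, -6.0), (38.0, -3.6), (41.5, -4.9)]
along at x 15 [(1.5, -2.8), (-84.5, -3.5), (-130.5, 2.8), (-200.0, -7.7)]
along at x 25 [(2.0, -2.7), (-80.5, -3.0), (-136.5, -4.0), (-194.0, -7.5)]
along at x 35 [(2.0, -2.8), (-76.5, -3.7), (-188.5, -7.7), (-192.0, -2.9)]
along at x 42 [(1.0, -2.7), (-116.5, -2.6), (-120.0, 3.1), (-184.0, -7.3)]
-30 0.0612
-90 0.0616
-135 0.061
-180 0.061[ WARN:0@0.805] global loadsave.cpp:1063 imwrite_ Unsupported depth image for selected encoder is fallbacked to CV_8U.
```

The butt joint is closed, but the short slab's square end seems to have swung about 1 mm off the fence, because I pushed it off-centre. I'll press its side home again.

```bash
python3 -c "
from h import *
b=bed(90,-150);go(b[0],b[1],.2,-.161+np.pi)"
```

```text
shift mm [-67.7 479.7   6.3] turn deg [-0.06  0.09 -0.36] shift in goal axes [-70.7 479.3   6.7]
```

Call:
{"op": "drive_tool", "data": {
  "plan": [
    [-0.007,0.048,0,0,0,0,-0.5],
    [-0.007,0.048,0,0,0,0,-0.5],
    [-0.007,0.048,0,0,0,0,-0.5],
    [-0.007,0.048,0,0,0,0,-0.5],
    [-0.007,0.048,0,0,0,0,-0.5],
    [-0.007,0.048,0,0,0,0,-0.5],
    [-0.007,0.048,0,0,0,0,-0.5],
    [-0.007,0.048,0,0,0,0,-0.5],
    [-0.007,0.048,0,0,0,0,-0.5],
    [-0.007,0.048,0,0,0,0,-0.5]
  ]
}}

```text
t: 35.65
tcp_pos: [0.6273, 0.2161, 0.206]
tool_rot: [0.08, 0.997, -0.0, -0.001]
force: [0.6, -1.0, -0.7]
finger_gap: 0.252
gripper_force: 0.0
```

Call:
{"op": "drive_tool", "data": {
  "plan": [
    [0,0,0.045,0,0,0,-0.5],
    [0,0,0.045,0,0,0,-0.5],
    [0,0,0.03,0,0,0,-0.5],
    [0,0,0.01,0,0,0,-0.5],
    [0,0,0,0,0,0,-0.5],
    [0,0,0,0,0,0,-0.5],
    [0,0,0,0,0,0,-0.5]
  ]
}}

```text
t: 36.35
tcp_pos: [0.6303, 0.2123, 0.0787]
tool_rot: [0.081, 0.997, -0.0, 0.002]
force: [-0.1, 0.1, -0.2]
finger_gap: 0.249
gripper_force: 0.0
```

```bash
python3 -c "
from h import *
inbed()
b=bed(60,-150);go(b[0],b[1],.064,-.161+np.pi)"
```

```text
in bed mm [  91.2 -146.3]
shift mm [31.3 -3.7 14.5] turn deg [ 0.02  0.25 -0.08] shift in goal axes [31.2 -3.7 14.7]
```

Call:
{"op": "drive_tool", "data": {
  "plan": [
    [0.004,-0.005,0.008,0,0,0,-0.5],
    [0.004,0,0.006,0,0,0,-0.5],
    [0.006,0,0,0,0,0,-0.5],
    [0.006,0,0,0,0,0,-0.5],
    [0.005,0,0,0,0,0,-0.5],
    [0.003,0,0,0,0,0,-0.5],
    [0.002,0,0,0,0,0,-0.5],
    [0.001,0,0,0,0,0,-0.5]
  ]
}}

```text
t: 37.15
tcp_pos: [0.5976, 0.2122, 0.0625]
tool_rot: [0.081, 0.997, -0.0, 0.001]
force: [0.1, 0.5, 0.2]
finger_gap: 0.251
gripper_force: 0.2
```

Call:
{"op": "drive_tool", "data": {
  "plan": [
    [0.001,0,0,0,0,0,-0.5],
    [0.001,0,0,0,0,0,-0.5],
    [0,0,0,0,0,0,-0.5]
  ]
}}

```text
t: 37.45
tcp_pos: [0.5971, 0.2122, 0.0627]
tool_rot: [0.081, 0.997, -0.0, 0.002]
force: [3.5, -1.0, 0.2]
finger_gap: 0.249
gripper_force: 1.8
```

```bash
python3 -c "
from h import *
inbed()"
```

```text
in bed mm [  58.5 -151.8]
```

Call:
{"op": "drive_tool", "data": {
  "plan": [
    [0.001,0,0,0,0,0,-0.5],
    [0.001,0,0,0,0,0,-0.5],
    [0.001,0,0,0,0,0,-0.5],
    [0,0,0,0,0,0,-0.5]
  ]
}}

```text
t: 37.85
tcp_pos: [0.597, 0.2123, 0.0635]
tool_rot: [0.081, 0.997, -0.0, 0.005]
force: [8.3, -2.6, -0.8]
finger_gap: 0.255
gripper_force: 4.0
```

```bash
python3 -c "
from h import *
inbed()"
```

```text
in bed mm [  58.3 -151.7]
```

Call:
{"op": "drive_tool", "data": {
  "plan": [
    [-0.005,0,0,0,0,0,-0.5],
    [-0.007,0,0,0,0,0,-0.5],
    [0,0,-0.03,0,0,0,-0.5],
    [0,0,-0.03,0,0,0,-1],
    [0.012,-0.028,0,0,0,0,-1],
    [0.012,-0.028,0,0,0,0,-1],
    [0.01,-0.02,0,0,0,0,-1],
    [0,0,0,0,0,0,-1],
    [0,0,0,0,0,0,-1],
    [0,0,0,0,0,0,-1]
  ]
}}

```text
t: 38.85
tcp_pos: [0.5591, 0.142, 0.1223]
tool_rot: [0.081, 0.997, -0.0, 0.0]
force: [0.2, 0.0, 0.4]
finger_gap: -0.001
gripper_force: 0.0
```

```bash
python3 -c "
from h import *
inbed()
b=bed(33,-226);go(b[0],b[1],.066,-.161+np.pi)"
```

```text
in bed mm [  32.2 -227.1]
shift mm [-0.8  1.2 56.3] turn deg [-0.05  0.04 -0.06] shift in goal axes [-0.8  1.1 56.3]
```

Call:
{"op": "drive_tool", "data": {
  "plan": [
    [0,0,0.02,0,0,0,-1],
    [0,0,0.02,0,0,0,-1],
    [0,0,0.01,0,0,0,-1],
    [0,0,0.006,0,0,0,-1],
    [0,0.004,0,0,0,0,-1],
    [0,0.004,0,0,0,0,-1],
    [0,0.004,0,0,0,0,-1],
    [0,0.002,0,0,0,0,-1],
    [0,0,0,0,0,0,-1]
  ]
}}

```text
t: 39.75
tcp_pos: [0.5611, 0.1556, 0.0669]
tool_rot: [0.081, 0.997, -0.001, 0.001]
force: [-0.1, 0.1, 0.0]
finger_gap: -0.001
gripper_force: 0.0
```

Call:
{"op": "drive_tool", "data": {
  "plan": [
    [0,0.001,0,0,0,0,-1],
    [0,0.001,0,0,0,0,-1],
    [0,0.001,0,0,0,0,-1]
  ]
}}

```text
t: 40.05
tcp_pos: [0.5612, 0.158, 0.0664]
tool_rot: [0.081, 0.997, -0.001, 0.0]
force: [-1.2, 0.5, -0.6]
finger_gap: 0.001
gripper_force: 0.0
```

Call:
{"op": "drive_tool", "data": {
  "plan": [
    [0,0.001,0,0,0,0,-1],
    [0,0.001,0,0,0,0,-1]
  ]
}}

```text
t: 40.25
tcp_pos: [0.5615, 0.16, 0.0663]
tool_rot: [0.081, 0.997, -0.001, 0.0]
force: [-0.2, -0.1, -0.1]
finger_gap: 0.001
gripper_force: 0.3
```

```bash
python3 -c "
from h import *
inbed()"
```

```text
in bed mm [  31.7 -209. ]
```

Call:
{"op": "drive_tool", "data": {
  "plan": [
    [0,0.001,0,0,0,0,-1],
    [0,0.001,0,0,0,0,-1]
  ]
}}

```text
t: 40.45
tcp_pos: [0.5615, 0.1615, 0.0662]
tool_rot: [0.081, 0.997, -0.001, -0.0]
force: [-0.9, -4.8, -0.5]
finger_gap: 0.001
gripper_force: 1.9
```

Call:
{"op": "drive_tool", "data": {
  "plan": [
    [0,0.001,0,0,0,0,-1],
    [0,0.001,0,0,0,0,-1]
  ]
}}

```text
t: 40.65
tcp_pos: [0.5615, 0.1621, 0.0661]
tool_rot: [0.08, 0.997, -0.002, -0.001]
force: [-1.5, -10.9, 1.0]
finger_gap: 0.001
gripper_force: 4.4
```

```bash
python3 -c "
from h import *
inbed()"
```

```text
in bed mm [  31.4 -206.9]
```

Call:
{"op": "drive_tool", "data": {
  "plan": [
    [0,-0.005,0,0,0,0,-1],
    [0,-0.007,0,0,0,0,-1],
    [0,0,-0.04,0,0,0,-1],
    [0,0,-0.05,0,0,0,-1],
    [0,0,-0.05,0,0,0,-1],
    [0,-0.045,0,0,0,0,-1],
    [0,-0.045,0,0,0,0,-1],
    [0,-0.045,0,0,0,0,-1],
    [0,-0.045,0,0,0,0,-1],
    [0,-0.045,0,0,0,0,-1]
  ]
}}

```text
t: 41.65
tcp_pos: [0.5234, -0.0711, 0.2069]
tool_rot: [0.081, 0.997, -0.0, 0.001]
force: [0.3, -0.4, -0.0]
finger_gap: 0.003
gripper_force: 0.0
```

Call:
{"op": "drive_tool", "data": {
  "plan": [
    [0,-0.045,0,0,0,0,-1],
    [0,-0.045,0,0,0,0,-1],
    [0,-0.045,0,0,0,0,-1],
    [0,0,0,0,0,0,-1],
    [0,0,0,0,0,0,-1]
  ]
}}

```text
t: 42.15
tcp_pos: [0.5016, -0.2038, 0.2067]
tool_rot: [0.083, 0.997, -0.0, 0.0]
force: [0.2, 0.9, -0.3]
finger_gap: 0.003
gripper_force: 0.0
```

Run:
```python
from h import *
def rect(s):
    X,Y=np.meshgrid(np.arange(-15,70,.5),np.arange(10,-240,-.5),indexing='ij')
    c,sn=np.cos(C[2]),np.sin(C[2]); W=np.stack([C[0]+(c*X-sn*Y)/1e3,C[1]+(sn*X+c*Y)/1e3,np.full(X.shape,.061)],-1)
    E=s['extrinsics']; q=(W-E[:3,3])@E[:3,:3]; a,b=q[...,0]/-q[...,2],-q[...,1]/-q[...,2]
    f,cx,cy,k=K(s); d=1+k*(a*a+b*b)
    return cv2.remap(cv2.cvtColor(s['image'],cv2.COLOR_RGB2GRAY),(cx+f*a*d).astype(np.float32),(cy+f*b*d).astype(np.float32),cv2.INTER_LINEAR).astype(float)
x=np.arange(-15,70,.5)
def line(g,y0,y1,lo,hi):   # outer edge: half-level crossing in x, fit over y
    ys=np.arange(y0,y1,-2.); r=[]
    m=(x>lo)&(x<hi)
    for y in ys:
        j=int((10-y)/.5); p=cv2.GaussianBlur(g[:,j-3:j+4].mean(1).reshape(1,-1),(0,0),1.5).ravel(); d=np.clip(-np.gradient(p)[m],0,None)
        r.append((d*x[m]).sum()/d.sum())
    k=np.polyfit(ys,r,1); return k.round(4), round(np.polyval(k,y0),2), round(np.polyval(k,y1),2)
for n,s in (('before',load('t7')),('after top',snap('top','t8')),('after scene',snap('scene','s8'))):
    g=rect(s); print(n,'long',line(g,-10,-114,40,53),'short',line(g,-125,-175,40,53))
    i=[int((v+15)/.5) for v in (25,38)]
    print('joint profile',g[i[0]:i[1],236:286:2].mean(0).round())
    print('stop profile',g[i[0]:i[1],0:46:2].mean(0).round())
P=cloud(load('t8')); print(manip.sense()['t'],manip.sense()['qd'].round(3))
```

```text
before long (array([4.10000e-03, 4.58875e+01]), np.float64(45.85), np.float64(45.42)) short (array([2.63000e-02, 5.05847e+01]), np.float64(47.3), np.float64(45.99))
joint profile [130. 130. 130. 130. 130. 130. 130. 130. 128. 124. 121. 122. 124. 127.
 129. 131. 131. 131. 131. 131. 131. 131. 132. 132. 132.]
stop profile [145. 147. 149. 149. 150. 150. 148. 145. 140. 135. 130. 128. 126. 126.
 126. 126. 126. 125. 125. 125. 125. 126. 126.]
after top long (array([4.50000e-03, 4.59054e+01]), np.float64(45.86), np.float64(45.39)) short (array([1.0000e-03, 4.5449e+01]), np.float64(45.32), np.float64(45.27))
joint profile [129. 129. 129. 129. 129. 129. 129. 130. 130. 130. 130. 130. 130. 130.
 130. 130. 130. 130. 130. 130. 130. 130. 130. 131. 131.]
stop profile [144. 146. 148. 149. 149. 149. 147. 144. 139. 133. 129. 127. 126. 125.
 125. 124. 124. 124. 124. 124. 125. 125. 125.]
after scene long (array([-2.40000e-03,  4.60114e+01]), np.float64(46.04), np.float64(46.29)) short (array([4.20000e-03, 4.67308e+01]), np.float64(46.21), np.float64(46.0))
joint profile [121. 121. 121. 122. 122. 122. 122. 122. 121. 121. 121. 121. 122. 122.
 122. 121. 121. 121. 121. 121. 120. 120. 121. 122. 122.]
stop profile [104. 110. 117. 124. 130. 135. 138. 141. 142. 141. 139. 137. 134. 131.
 128. 126. 124. 123. 123. 122. 121. 121. 121.]
42.25 [ 0.022 -0.003  0.002 -0.004 -0.001  0.001]
```

The re-press worked. The joint shows no gap, the short slab's angle went from 0.026 to 0.001 rad, and both outer edges line up. I'm handing in.

```bash
python3 -c "
from station import manip
print(manip.sign_off())"
```

```text
the job is handed in; nothing more can be done
None
```

I handed the job in at 42 s: the last pictures show both slabs flat on the bed and hard against the fence, the long one against the stop and the short one's square end butted to it with no visible gap. The sign-off returned no verdict.

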